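Sweep spilled detergent tablets into the open-fronted tray

TASK

Three blue-and-white detergent tablets lie scattered on the laundry counter. With the fingers, sweep them gently along the counter through the open front of the grey tray, until all three lie flat and wholly inside it. Do not lift the tablets, and do not squeeze or press hard on them; leave the orange cup, the amber jar and the green stick standing where they are.

Things in the scene. Friction and masses are not known exactly. Their poses are not given: they have to be found in the camera images.
- tray: Low grey tray fixed to the counter: three walls 25 mm high, 8 mm thick, round a yellow floor 110 mm deep (its x) by 160 mm wide (its y), flush with the counter, no lip. Origin at the floor's centre, at counter height; x points from the open front to the back wall. Open front at x = -55 mm, full width; inner faces: back wall x = +55, sides y = -80 and +80 mm.
- tablet1: Round pressed detergent tablet, 36 mm across, 14 mm thick, about 30 g, white with a blue top layer, lying loose and flat on the counter. Origin at the centre of its underside, z up. It slides and does not roll.
- tablet2: Round pressed detergent tablet, 36 mm across, 14 mm thick, about 30 g, white with a blue top layer, lying loose and flat on the counter. Origin at the centre of its underside, z up. It slides and does not roll.
- tablet3: Round pressed detergent tablet, 36 mm across, 14 mm thick, about 30 g, white with a blue top layer, lying loose and flat on the counter. Origin at the centre of its underside, z up. It slides and does not roll.
- cup: Orange plastic dosing cup, open, 56 mm across at the rim, 50 mm high, light, standing loose. Origin at the centre of its underside. Leave it alone.
- jar: Amber jar with a white cap, 54 mm across, 68 mm high, standing loose. Origin at the centre of its underside. Leave it alone.
- stick: Green stain-remover stick with a white cap, 28 mm across, 60 mm high, standing loose on end. Origin at the centre of its underside. Leave it alone.

How it is judged:
By the outcome, as a careful person would: the job done as asked, in the order asked, and still so for the second after the job is handed in, with the robot touching nothing.
It also fails if it takes over 72 s, if anything falls off the work surface, if the arm or the gripper's body presses on something with over 40 N, if the wrist force passes 120 N, or if a joint passes its speed limit or range.

ROBOT

A 6-joint arm with a two-finger parallel gripper is mounted at the origin on the work surface. World frame = base frame: x ahead of the robot, y to its left, z up, the work surface at z = 0. Lengths are in m, angles in degrees, forces in N, time in s.
With the tool pointing down it reaches from about 0.3 to 0.75 m from the base axis. Payload 8.5 kg.
Tool frame: the origin (TCP) lies on the centre line of the jaws, within the pads' length; the fingertips stand 19 mm ahead of it and the grasp point (between the pads) is the TCP (env.tcp_to_tips is the z of the fingertips in the tool frame, in m); z points along the fingers, y is the line along which they close (so a half turn about z gives the same grasp; the last joint's range is limited). The gripper opens to 85 mm and grips with 20 to 120 N. Pads are 22 mm wide; open, the fingers measure 114 mm over their backs; the gripper's body (76 mm by 85 mm) begins 54 mm behind the grasp point. The pads swing forward as they close: fully open they stand 13 mm farther back than shut.
Start: joints at [60.143, 21.807, 74.336, -0, 83.858, -12.336], TCP at [0.166, 0.524, 0.25] pointing down, gripper open.
Joint ranges: [-178.18, 178.18], [-50.72, 133.34], [12.68, 142.11], [-81.47, 261.47], [9.98, 163.14], [-165.26, 165.26]. Speed limits (degrees/s): [136.94, 136.94, 180, 180, 180, 180].

INTERFACE

Orientations are given as a 3x3 rotation matrix whose columns are the frame's x, y, z axes.
In Python, from rig import env gives the robot as it stands.
- The arm moves only by the tool servo_tool, never from a script. Its argument "steps" is a list of rows, each an object of numbers: "tx", "ty", "tz": the shift along the world's x, y, z in cm; "yaw": the turn about the world's z in degrees; "claw": the finger opening in cm, from 0 to 8.54. In form: [{"tx": .., "ty": .., "tz": .., "yaw": .., "claw": ..}, ...]. A call has 1 to 20 rows; each row shifts and turns the commanded pose from where the row before left it; what a row does not reach is not made up. A row lasts 1/10 s, in which the tool goes at most 50 mm and 8.59 degrees, less where a joint would pass 70% of its speed; a pose out of reach is approached as far as the arm can. A call with a gripper value outside its range is refused whole. The fingers move at their own pace and stop on an object; "newtons" is the grip in N (left out, the last holds). Time passes only in rows, so rows that do not move let the fingers close. It gives the time, the measured TCP pose, the force, the opening and the grip force at its end, in the units of the state.
- env.observe(): the state, without advancing time (a new reading comes with each control period).
- env.get_image(name): name is "side" or "top"; returns (picture, depth): 420x560x3 uint8, red, green, blue; 420x560 float32, m along the optical axis (not along the pixel's ray), 0 where there is no reading.
- env.camera_model(name): a dict with "fovy" (degrees; the focal length in pixels is half the picture's height over the tangent of half this angle, whatever the lens; pixels are square), "cx", "cy" (the principal point, pixels), "T" (4x4, takes a point from camera to world coordinates). Camera axes: x right, y down, z forward; pixel columns grow to the right and rows downward; lengths in m; the calibration is good to about 2 mm. A picture is of the moment at which its call begins. camera_model takes no time and is no camera call.
- env.close_job(): hands the job in; it is judged then, once.
The state is a dict: "time_s": time; "q": joint angles; "qvel": joint speeds; "joint_efforts": joint torques, N m; "position": TCP position; "tool_rot": TCP orientation; "ft_force": force on the tool from outside, world axes, zero at the start; "wrist_torque": the same for the moment, N m; "grip_width": finger opening in m; "gripper_force": force on a finger pad.
Only numpy, scipy, OpenCV 4.12 (cv2) and the standard library are available. Lean on these libraries where they do the work, as an engineer would, in place of code of your own. Each camera call takes 0.05 s, during which the arm holds its last target. There are 200 camera calls.

## Working session

There is one attempt and no reset: what is moved stays moved. The work goes in short steps, Python scripts to look and compute and a tool call to move; the robot and the scene stay as the last step left them, time stands still between calls to the robot, and variables do not carry over. Pictures are saved under pics/ and viewed, at most 10 in all, crops included, and the job is handed in when it is done.

Besides the shell and the picture viewer there is one more tool, called after "Request:" by a JSON object that holds its "op" and its "data". servo_tool: Moves the arm, as the interface text tells. Its arguments: {"type":"object","properties":{"steps":{"type":"array"},"newtons":{"type":"number"}},"required":["steps"]}

```bash
mkdir -p pics; cat > h.py <<'E'
import numpy as np, cv2
from rig import env
def look(name,save=None):
    im,d=env.get_image(name)
    if save: cv2.imwrite('pics/'+save,im[:,:,::-1])
    m=env.camera_model(name); f=im.shape[0]/2/np.tan(np.radians(m['fovy']/2))
    v,u=np.indices(d.shape)
    P=np.stack([(u-m['cx'])/f*d,(v-m['cy'])/f*d,d],-1)@np.array(m['T'])[:3,:3].T+np.array(m['T'])[:3,3]
    return im,d,P
E
python3 - <<'E'
from h import *
for n in('top','side'):
    im,d,P=look(n,n+'0.png'); print(n,env.camera_model(n))
    np.save(n+'P.npy',P)
s=env.observe(); print(s['position'],s['tool_rot'],s['time_s'],s['grip_width'],env.tcp_to_tips)
E
```

```text
top {'fovy': 42.677879204081776, 'cx': 284.1325020002645, 'cy': 215.1710479870939, 'T': array([[-0.00440596, -0.99776505,  0.06667456,  0.46998696],
       [-0.99984872,  0.00551744,  0.01649527,  0.01960596],
       [-0.01682627, -0.0665918 , -0.99763842,  1.01742473],
       [ 0.        ,  0.        ,  0.        ,  1.        ]])}
side {'fovy': 44.66655585700356, 'cx': 271.94443307235207, 'cy': 204.31450254201172, 'T': array([[-0.9087699 , -0.26661186,  0.32102242,  0.2569857 ],
       [-0.41680708,  0.61722013, -0.66731639,  0.59315222],
       [-0.02022703, -0.74024147, -0.67203678,  0.61027403],
       [ 0.        ,  0.        ,  0.        ,  1.        ]])}
[0.16548462 0.52426374 0.24977546] [[-9.53593310e-01  3.01096989e-01 -6.33483642e-04]
 [ 3.01097543e-01  9.53592663e-01 -1.14132313e-03]
 [ 2.60436395e-04 -1.27909847e-03 -9.99999148e-01]] 0.1 0.08526586962714827 0.019
```

View pics/top0.png

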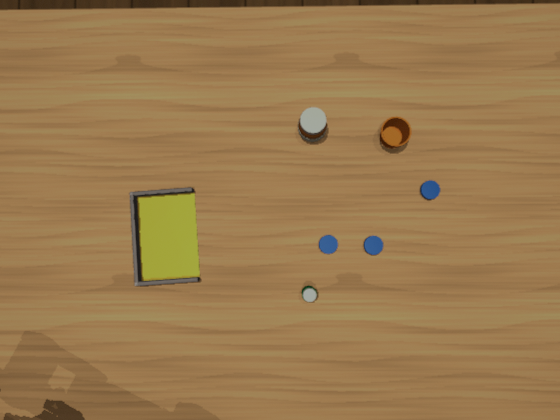

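View pics/side0.png

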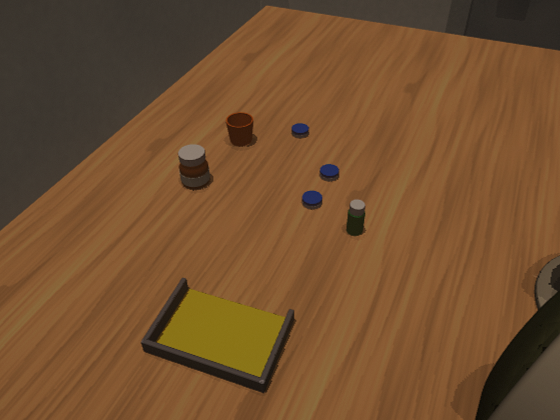

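The top view shows the tray at (168,237), open to the right (world -y). The tablets are at (328,244), (373,245) and (430,190), the stick at (309,294), the jar at (313,122) and the cup at (395,132).

```bash
cat >> h.py <<'E'
def tabs(save=None,name='top'):
    im,d,P=look(name,save)
    hsv=cv2.cvtColor(im,cv2.COLOR_RGB2HSV)
    m=cv2.inRange(hsv,(105,150,60),(125,255,255))
    n,l,st,c=cv2.connectedComponentsWithStats(m)
    out=[]
    for i in range(1,n):
        if st[i,4]>60:
            Q=P[l==i]; Q=Q[(Q[:,2]>0)]
            out.append((np.r_[np.median(Q,0),st[i,4]]).round(4))
    return out,im,P
E
python3 - <<'E'
from h import *
o,im,P=tabs(); print(*o,sep='\n')
hsv=cv2.cvtColor(im,cv2.COLOR_RGB2HSV)
m=cv2.inRange(hsv,(24,150,80),(35,255,255)); n,l,st,c=cv2.connectedComponentsWithStats(m); i=1+np.argmax(st[1:,4])
Q=P[l==i].astype(np.float32); print('floor',cv2.minAreaRect(Q[:,:2]),cv2.boxPoints(cv2.minAreaRect(Q[:,:2])),np.median(Q[:,2]))
for n,(u,v) in dict(jar=(313,122),cup=(395,132),stick=(309,294)).items():
    W=P[v-22:v+23,u-22:u+23].reshape(-1,3); W=W[W[:,2]>.02]; h=W[:,2].max(); T=W[W[:,2]>h-.008]
    print(n,h.round(3),(T.min(0)+T.max(0))/2,np.ptp(T,axis=0), W.min(0),W.max(0))
T=P[P[...,2]>.018]; T=T[(T[:,2]<.032)&(T[:,1]>.12)&(T[:,1]<.36)&(T[:,0]>.33)&(T[:,0]<.56)]
print('walls',cv2.minAreaRect(T[:,:2].astype(np.float32)),cv2.boxPoints(cv2.minAreaRect(T[:,:2].astype(np.float32))))
E
```

```text
[ 5.833e-01 -2.360e-01  1.260e-02  2.540e+02]
[ 4.828e-01 -4.530e-02  1.260e-02  2.410e+02]
[ 4.806e-01 -1.289e-01  1.260e-02  2.520e+02]Traceback (most recent call last):
  File "<stdin>", line 5, in <module>
cv2.error: OpenCV(4.12.0) /io/opencv/modules/imgproc/src/convhull.cpp:143: error: (-215:Assertion failed) total >= 0 && (depth == CV_32F || depth == CV_32S) in function 'convexHull'
```

```bash
python3 - <<'E'
from h import *
o,im,P=tabs()
hsv=cv2.cvtColor(im,cv2.COLOR_RGB2HSV)
m=cv2.inRange(hsv,(24,200,120),(35,255,255)); n,l,st,c=cv2.connectedComponentsWithStats(m); i=1+np.argmax(st[1:,4])
Q=P[l==i]; r=cv2.minAreaRect(np.ascontiguousarray(Q[:,:2],dtype=np.float32)); print('floor',r,cv2.boxPoints(r),np.median(Q[:,2]))
for n,(u,v) in dict(jar=(313,122),cup=(395,132),stick=(309,294)).items():
    W=P[v-22:v+23,u-22:u+23].reshape(-1,3); W=W[W[:,2]>.02]; h=W[:,2].max(); T=W[W[:,2]>h-.008]
    print(n,h.round(3),((T.min(0)+T.max(0))/2).round(3),np.ptp(T,axis=0).round(3), W.min(0).round(3),W.max(0).round(3))
T=P[P[...,2]>.018]; T=T[(T[:,2]<.032)&(T[:,1]>.12)&(T[:,1]<.40)&(T[:,0]>.33)&(T[:,0]<.62)]
r=cv2.minAreaRect(np.ascontiguousarray(T[:,:2],dtype=np.float32)); print('walls',r,cv2.boxPoints(r))
E
```

```text
Traceback (most recent call last):
ValueError: attempt to get argmax of an empty sequence
```

```bash
python3 - <<'E'
from h import *
o,im,P=tabs()
hsv=cv2.cvtColor(im,cv2.COLOR_RGB2HSV); print(hsv[237,168],hsv[237,250],im[237,168])
hh=hsv[237,168].astype(int); m=cv2.inRange(hsv,(int(hh[0])-3,int(hh[1])-40,int(hh[2])-50),(int(hh[0])+3,255,255)); n,l,st,c=cv2.connectedComponentsWithStats(m); i=l[237,168]
Q=P[l==i]; r=cv2.minAreaRect(np.ascontiguousarray(Q[:,:2],dtype=np.float32)); print('floor',r,cv2.boxPoints(r),np.median(Q[:,2]))
for n,(u,v) in dict(jar=(313,122),cup=(395,132),stick=(309,294)).items():
    W=P[v-22:v+23,u-22:u+23].reshape(-1,3); W=W[W[:,2]>.02]; h=W[:,2].max(); T=W[W[:,2]>h-.008]
    print(n,h.round(3),((T.min(0)+T.max(0))/2).round(3),np.ptp(T,axis=0).round(3), W.min(0).round(3),W.max(0).round(3))
T=P[P[...,2]>.018]; T=T[(T[:,2]<.032)&(T[:,1]>.12)&(T[:,1]<.40)&(T[:,0]>.33)&(T[:,0]<.62)]
r=cv2.minAreaRect(np.ascontiguousarray(T[:,:2],dtype=np.float32)); print('walls',r,cv2.boxPoints(r))
E
```

```text
[ 30 163 164] [ 16 128 155] [163 164  59]
floor ((0.5065111517906189, 0.1678508073091507), (0.15653212368488312, 0.29063475131988525), 4.022712707519531) [[0.41824362 0.30731967]
 [0.43863222 0.01740093]
 [0.59477866 0.02838194]
 [0.57439005 0.3183007 ]] -0.0004815274041338746
jar 1.017 [0.47  0.02  1.017] [0. 0. 0.] [ 0.47  -0.045  0.02 ] [0.728 0.02  1.017]
cup 1.017 [0.47  0.02  1.017] [0. 0. 0.] [ 0.47  -0.196  0.02 ] [0.713 0.02  1.017]
stick 1.017 [0.47  0.02  1.017] [0. 0. 0.] [ 0.378 -0.021  0.022] [0.47  0.02  1.017]
walls ((0.498357892036438, 0.2608458399772644), (0.17607766389846802, 0.11873370409011841), 4.07442569732666) [[0.4063234  0.31380728]
 [0.41475973 0.19537367]
 [0.59039235 0.2078844 ]
 [0.581956   0.32631803]]
```

Request:
{"op": "servo_tool", "data": {"steps": [{"tx": 2.1,"ty": -4.06,"tz": -0.8,"yaw": -5,"claw": 2.2},{"tx": 2.1,"ty": -4.06,"tz": -0.8,"yaw": -5},{"tx": 2.1,"ty": -4.06,"tz": -0.8,"yaw": -5},{"tx": 2.1,"ty": -4.06,"tz": -0.8,"yaw": -5},{"tx": 2.1,"ty": -4.06,"tz": -0.8,"yaw": -5},{"tx": 2.1,"ty": -4.06,"tz": -0.8,"yaw": -5},{"tx": 2.1,"ty": -4.06,"tz": -0.8,"yaw": -5},{"tx": 2.1,"ty": -4.06,"tz": -0.8,"yaw": -5},{"tx": 2.1,"ty": -4.06,"tz": -0.8,"yaw": -5},{"tx": 2.1,"ty": -4.06,"tz": -0.8,"yaw": -5},{"tx": 2.1,"ty": -4.06,"tz": -0.8,"yaw": -5},{"tx": 2.1,"ty": -4.06,"tz": -0.8,"yaw": -5},{"tx": 2.1,"ty": -4.06,"tz": -0.8,"yaw": -5},{"tx": 2.1,"ty": -4.06,"tz": -0.8,"yaw": -5},{"tx": 2.1,"ty": -4.06,"tz": -0.8,"yaw": -5},{},{}]}}

```text
invalid input at $.steps[1]: expected keys tx, ty, tz, yaw, claw
```

Request:
{"op": "servo_tool", "data": {"steps": [{"tx": 2.1,"ty": -4.06,"tz": -0.8,"yaw": -5,"claw": 2.2},{"tx": 2.1,"ty": -4.06,"tz": -0.8,"yaw": -5,"claw": 2.2},{"tx": 2.1,"ty": -4.06,"tz": -0.8,"yaw": -5,"claw": 2.2},{"tx": 2.1,"ty": -4.06,"tz": -0.8,"yaw": -5,"claw": 2.2},{"tx": 2.1,"ty": -4.06,"tz": -0.8,"yaw": -5,"claw": 2.2},{"tx": 2.1,"ty": -4.06,"tz": -0.8,"yaw": -5,"claw": 2.2},{"tx": 2.1,"ty": -4.06,"tz": -0.8,"yaw": -5,"claw": 2.2},{"tx": 2.1,"ty": -4.06,"tz": -0.8,"yaw": -5,"claw": 2.2},{"tx": 2.1,"ty": -4.06,"tz": -0.8,"yaw": -5,"claw": 2.2},{"tx": 2.1,"ty": -4.06,"tz": -0.8,"yaw": -5,"claw": 2.2},{"tx": 2.1,"ty": -4.06,"tz": -0.8,"yaw": -5,"claw": 2.2},{"tx": 2.1,"ty": -4.06,"tz": -0.8,"yaw": -5,"claw": 2.2},{"tx": 2.1,"ty": -4.06,"tz": -0.8,"yaw": -5,"claw": 2.2},{"tx": 2.1,"ty": -4.06,"tz": -0.8,"yaw": -5,"claw": 2.2},{"tx": 2.1,"ty": -4.06,"tz": -0.8,"yaw": -5,"claw": 2.2},{"tx": 0,"ty": 0,"tz": 0,"yaw": 0,"claw": 2.2},{"tx": 0,"ty": 0,"tz": 0,"yaw": 0,"claw": 2.2}]}}

```text
time_s: 1.95
position: [0.4804, -0.085, 0.1299]
tool_rot: [[0.045, 0.999, -0.001], [0.999, -0.045, 0.001], [0.001, -0.001, -1.0]]
ft_force: [-0.7, -0.4, -1.0]
grip_width: 0.0223
gripper_force: 0.0
```

Request:
{"op": "servo_tool", "data": {"steps": [{"tx": 0,"ty": 0,"tz": -3,"yaw": 0,"claw": 2.2},{"tx": 0,"ty": 0,"tz": -3,"yaw": 0,"claw": 2.2},{"tx": 0,"ty": 0,"tz": -2,"yaw": 0,"claw": 2.2},{"tx": 0,"ty": 0,"tz": -1.4,"yaw": 0,"claw": 2.2},{"tx": 0,"ty": 0,"tz": 0,"yaw": 0,"claw": 2.2},{"tx": 0,"ty": 0,"tz": 0,"yaw": 0,"claw": 2.2}]}}

```text
time_s: 2.55
position: [0.4805, -0.0837, 0.037]
tool_rot: [[0.043, 0.999, 0.0], [0.999, -0.043, -0.0], [-0.0, 0.0, -1.0]]
ft_force: [1.0, 1.2, -0.3]
grip_width: 0.022
gripper_force: 0.0
```

```bash
python3 - <<'E'
from h import *
im,d,P=look('side')
cv2.imwrite('pics/s1.png',cv2.resize(im[100:260,240:440,::-1],None,fx=4,fy=4,interpolation=cv2.INTER_CUBIC))
v,u=np.indices(d.shape)
ok=(d>0)&(P[...,2]>.008)&(P[...,2]<.05)&(abs(P[...,0]-.48)<.05)&(P[...,1]>-.11)&(P[...,1]<-.066)
Q=P[ok]; print(Q.min(0),Q.max(0),len(Q)); print(np.percentile(Q,[1,5,50],axis=0))
E
```

```text
[ 0.45741821 -0.09419097  0.01779138] [ 0.50713419 -0.06808314  0.04999656] 251
[[ 0.45763285 -0.09340077  0.01922083]
 [ 0.45847087 -0.08904992  0.02212856]
 [ 0.49316123 -0.07376168  0.03632128]]
```

View pics/s1.png

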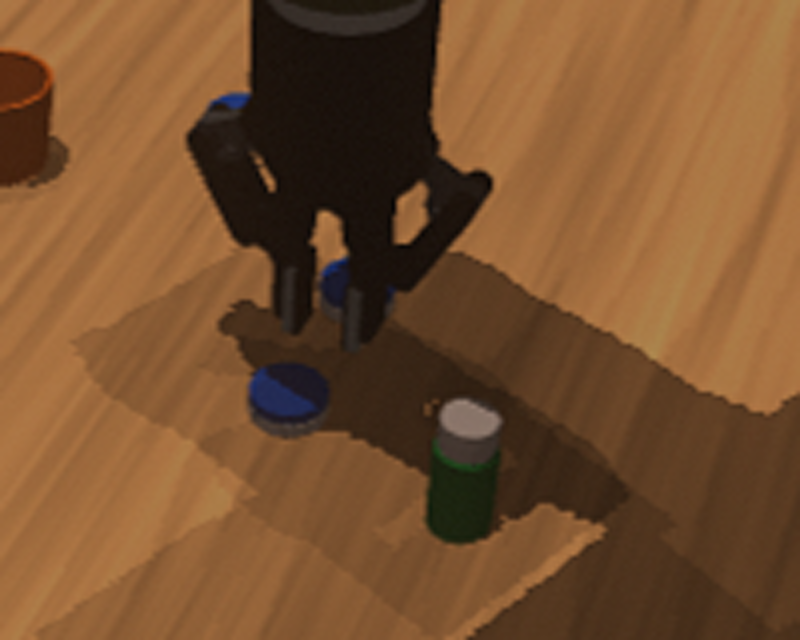

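The close-up shows the fingertips clear of the counter, between tablet B (290,395) and tablet C (350,285). The stick at (465,470) is clear. I'll lower the fingers and push B.

Request:
{"op": "servo_tool", "data": {"steps": [{"tx": 0.05,"ty": 0,"tz": -0.7,"yaw": 0,"claw": 2.2},{"tx": 0.05,"ty": 0,"tz": -0.6,"yaw": 0,"claw": 2.2},{"tx": 0,"ty": 0.3,"tz": 0,"yaw": 0,"claw": 2.2},{"tx": 0,"ty": 0.4,"tz": 0,"yaw": 0,"claw": 2.2},{"tx": 0,"ty": 0.4,"tz": 0,"yaw": 0,"claw": 2.2},{"tx": 0,"ty": 0.4,"tz": 0,"yaw": 0,"claw": 2.2},{"tx": 0.03,"ty": 0.6,"tz": 0,"yaw": 0,"claw": 2.2},{"tx": 0.03,"ty": 0.8,"tz": 0,"yaw": 0,"claw": 2.2},{"tx": 0.03,"ty": 0.8,"tz": 0,"yaw": 0,"claw": 2.2},{"tx": 0.03,"ty": 0.8,"tz": 0,"yaw": 0,"claw": 2.2},{"tx": 0.03,"ty": 0.8,"tz": 0,"yaw": 0,"claw": 2.2},{"tx": 0.03,"ty": 0.8,"tz": 0,"yaw": 0,"claw": 2.2},{"tx": 0.03,"ty": 0.8,"tz": 0,"yaw": 0,"claw": 2.2},{"tx": 0.03,"ty": 0.8,"tz": 0,"yaw": 0,"claw": 2.2}]}}

```text
time_s: 4.0
position: [0.484, -0.0068, 0.0233]
tool_rot: [[0.044, 0.999, -0.0], [0.999, -0.044, 0.0], [0.0, -0.0, -1.0]]
ft_force: [1.2, 0.4, 0.9]
grip_width: 0.0221
gripper_force: 0.2
```

```bash
python3 - <<'E'
from h import *
o,im,P=tabs(); print(*o,sep='\n')
o,im,P=tabs('s2.png','side'); print(*o,sep='\n')
s=env.observe(); print(s['position'],s['ft_force'])
E
```

```text
[ 5.832e-01 -2.358e-01  1.250e-02  2.520e+02]
[ 4.806e-01 -1.287e-01  1.250e-02  2.510e+02]

[ 0.48385441 -0.00655     0.02329197] [-0.57534725  0.47460151 -0.31199024]
```

```bash
python3 - <<'E'
import cv2
im=cv2.imread('pics/s2.png'); cv2.imwrite('pics/s2c.png',cv2.resize(im[120:300,220:420],None,fx=3,fy=3,interpolation=cv2.INTER_CUBIC))
E
```

```text
(no output)
```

View pics/s2c.png

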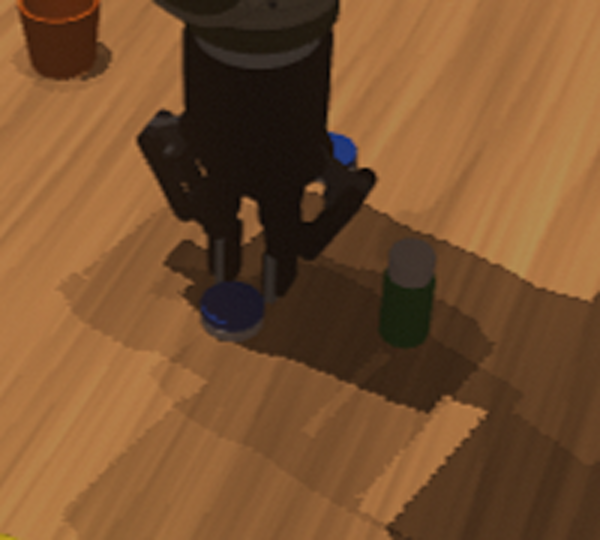

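The tablet is ahead of the fingers at crop (233,305), possibly a little to +x. I'll measure it in the side view with a looser colour limit.

```bash
sed -i 's/(105,150,60)/(105,130,25)/' h.py; python3 - <<'E'
from h import *
o,im,P=tabs(None,'side'); print(*o,sep='\n')
Q=P[218:230,286:310]; Q=Q[(Q[...,2]>.009)&(Q[...,2]<.018)]; print(Q.min(0),Q.max(0),len(Q)); print(cv2.cvtColor(im,cv2.COLOR_RGB2HSV)[221,298])
print(P[221,298])
E
```

```text
[0.46944574 0.00494729 0.00911605] [0.50415241 0.04063937 0.01684244] 232
[133  85  36]
[0.4845086  0.02142273 0.01389766]
```

Request:
{"op": "servo_tool", "data": {"steps": [{"tx": 0.03,"ty": 0.5,"tz": 0,"yaw": 0,"claw": 2.2},{"tx": 0.03,"ty": 0.8,"tz": 0,"yaw": 0,"claw": 2.2},{"tx": 0.03,"ty": 0.8,"tz": 0,"yaw": 0,"claw": 2.2},{"tx": 0.03,"ty": 0.8,"tz": 0,"yaw": 0,"claw": 2.2},{"tx": 0.03,"ty": 0.8,"tz": 0,"yaw": 0,"claw": 2.2},{"tx": 0.03,"ty": 0.8,"tz": 0,"yaw": 0,"claw": 2.2},{"tx": 0.03,"ty": 0.8,"tz": 0,"yaw": 0,"claw": 2.2},{"tx": 0.03,"ty": 0.8,"tz": 0,"yaw": 0,"claw": 2.2},{"tx": 0.03,"ty": 0.8,"tz": 0,"yaw": 0,"claw": 2.2},{"tx": 0.03,"ty": 0.8,"tz": 0,"yaw": 0,"claw": 2.2},{"tx": 0.03,"ty": 0.8,"tz": 0,"yaw": 0,"claw": 2.2},{"tx": 0.03,"ty": 0.8,"tz": 0,"yaw": 0,"claw": 2.2},{"tx": 0.03,"ty": 0.8,"tz": 0,"yaw": 0,"claw": 2.2},{"tx": 0.03,"ty": 0.8,"tz": 0,"yaw": 0,"claw": 2.2},{"tx": 0.03,"ty": 0.8,"tz": 0,"yaw": 0,"claw": 2.2},{"tx": 0.03,"ty": 0.8,"tz": 0,"yaw": 0,"claw": 2.2},{"tx": 0.03,"ty": 0.8,"tz": 0,"yaw": 0,"claw": 2.2},{"tx": 0.03,"ty": 0.8,"tz": 0,"yaw": 0,"claw": 2.2},{"tx": 0.03,"ty": 0.8,"tz": 0,"yaw": 0,"claw": 2.2},{"tx": 0.03,"ty": 0.8,"tz": 0,"yaw": 0,"claw": 2.2}]}}

```text
time_s: 6.15
position: [0.49, 0.1501, 0.0233]
tool_rot: [[0.044, 0.999, 0.0], [0.999, -0.044, 0.0], [0.0, 0.0, -1.0]]
ft_force: [-0.6, -0.7, -0.2]
grip_width: 0.0218
gripper_force: 0.1
```

Request:
{"op": "servo_tool", "data": {"steps": [{"tx": 0.03,"ty": 0.8,"tz": 0,"yaw": 0,"claw": 2.2},{"tx": 0.03,"ty": 0.8,"tz": 0,"yaw": 0,"claw": 2.2},{"tx": 0.03,"ty": 0.8,"tz": 0,"yaw": 0,"claw": 2.2},{"tx": 0.03,"ty": 0.8,"tz": 0,"yaw": 0,"claw": 2.2},{"tx": 0.03,"ty": 0.8,"tz": 0,"yaw": 0,"claw": 2.2},{"tx": 0.03,"ty": 0.8,"tz": 0,"yaw": 0,"claw": 2.2},{"tx": 0.03,"ty": 0.8,"tz": 0,"yaw": 0,"claw": 2.2},{"tx": 0.03,"ty": 0.8,"tz": 0,"yaw": 0,"claw": 2.2},{"tx": 0.03,"ty": 0.8,"tz": 0,"yaw": 0,"claw": 2.2},{"tx": 0.03,"ty": 0.8,"tz": 0,"yaw": 0,"claw": 2.2},{"tx": 0.03,"ty": 0.7,"tz": 0,"yaw": 0,"claw": 2.2},{"tx": 0.03,"ty": 0.5,"tz": 0,"yaw": 0,"claw": 2.2},{"tx": 0,"ty": 0.3,"tz": 0,"yaw": 0,"claw": 2.2},{"tx": 0,"ty": 0,"tz": 0,"yaw": 0,"claw": 2.2}]}}

```text
time_s: 7.55
position: [0.4935, 0.2448, 0.0233]
tool_rot: [[0.044, 0.999, 0.0], [0.999, -0.044, 0.0], [0.0, 0.0, -1.0]]
ft_force: [-0.1, 0.1, 1.2]
grip_width: 0.0222
gripper_force: 0.0
```

```bash
python3 - <<'E'
from h import *
o,im,P=tabs('s3.png','side'); print(*o,sep='\n')
s=env.observe(); print(s['position'],s['ft_force'])
cv2.imwrite('pics/s3c.png',cv2.resize(im[200:400,120:320,::-1],None,fx=3,fy=3,interpolation=cv2.INTER_CUBIC))
E
```

```text
[5.066e-01 2.756e-01 1.430e-02 7.800e+01]
[0.49352336 0.2445159  0.02330984] [0.51377618 0.18276191 0.02033598]
```

View pics/s3c.png

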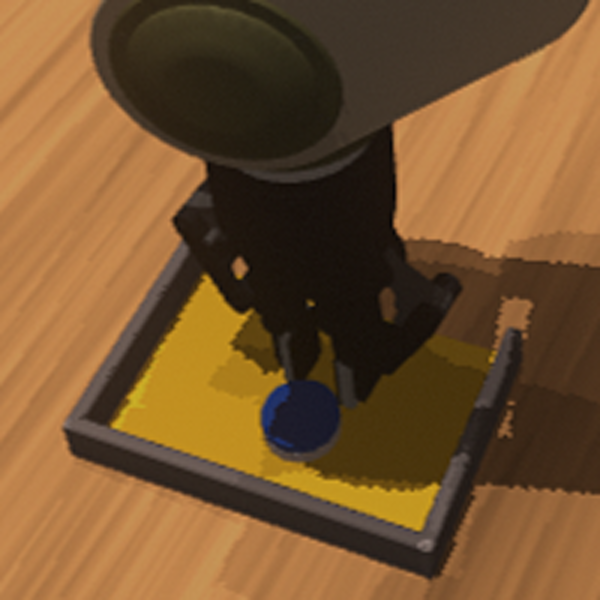

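Tablet B sits inside the tray, cradled at crop (302,420). I'll nudge it 1 cm deeper, back off, and go behind tablet C.

Request:
{"op": "servo_tool", "data": {"steps": [{"tx": 0.03,"ty": 0.4,"tz": 0,"yaw": 0,"claw": 2.2},{"tx": 0.03,"ty": 0.5,"tz": 0,"yaw": 0,"claw": 2.2},{"tx": 0,"ty": 0.2,"tz": 0,"yaw": 0,"claw": 2.2},{"tx": 0,"ty": 0,"tz": 0,"yaw": 0,"claw": 2.2},{"tx": 0,"ty": -1.5,"tz": 0,"yaw": 0,"claw": 2.2},{"tx": 0,"ty": -2.5,"tz": 1,"yaw": 0,"claw": 2.2},{"tx": 0,"ty": 0,"tz": 3.5,"yaw": 0,"claw": 2.2},{"tx": 0,"ty": 0,"tz": 3.5,"yaw": 0,"claw": 2.2},{"tx": -0.13,"ty": -4.3,"tz": 0,"yaw": 0.7,"claw": 2.2},{"tx": -0.13,"ty": -4.3,"tz": 0,"yaw": 0.7,"claw": 2.2},{"tx": -0.13,"ty": -4.3,"tz": 0,"yaw": 0.7,"claw": 2.2},{"tx": -0.13,"ty": -4.3,"tz": 0,"yaw": 0.7,"claw": 2.2},{"tx": -0.13,"ty": -4.3,"tz": 0,"yaw": 0.7,"claw": 2.2},{"tx": -0.13,"ty": -4.3,"tz": 0,"yaw": 0.7,"claw": 2.2},{"tx": -0.13,"ty": -4.3,"tz": 0,"yaw": 0.7,"claw": 2.2},{"tx": -0.13,"ty": -4.3,"tz": 0,"yaw": 0.7,"claw": 2.2},{"tx": -0.13,"ty": -4.3,"tz": 0,"yaw": 0.7,"claw": 2.2},{"tx": 0,"ty": 0,"tz": 0,"yaw": 0,"claw": 2.2},{"tx": 0,"ty": 0,"tz": 0,"yaw": 0,"claw": 2.2}]}}

```text
time_s: 9.5
position: [0.4816, -0.1726, 0.1031]
tool_rot: [[-0.063, 0.998, -0.001], [0.998, 0.063, 0.0], [0.0, -0.001, -1.0]]
ft_force: [-1.3, 0.6, 0.0]
grip_width: 0.0218
gripper_force: 0.0
```

```bash
python3 - <<'E'
from h import *
o,im,P=tabs('t4.png'); print(*o,sep='\n')
print(env.observe()['position'])
E
```

```text
[ 5.920e-01 -2.397e-01  1.250e-02  1.060e+02]
[4.937e-01 2.809e-01 1.290e-02 2.550e+02]
[ 4.806e-01 -1.290e-01  1.260e-02  2.650e+02]
[ 0.48174521 -0.17155511  0.1031502 ]
```

Request:
{"op": "servo_tool", "data": {"steps": [{"tx": 0.05,"ty": 0,"tz": -3.5,"yaw": 0,"claw": 2.2},{"tx": 0,"ty": 0,"tz": -3,"yaw": 0,"claw": 2.2},{"tx": 0,"ty": 0,"tz": -1.5,"yaw": 0,"claw": 2.2},{"tx": -0.03,"ty": 0.4,"tz": 0,"yaw": 0,"claw": 2.2},{"tx": -0.03,"ty": 0.4,"tz": 0,"yaw": 0,"claw": 2.2},{"tx": -0.03,"ty": 0.4,"tz": 0,"yaw": 0,"claw": 2.2},{"tx": -0.03,"ty": 0.4,"tz": 0,"yaw": 0,"claw": 2.2},{"tx": -0.04,"ty": 0.6,"tz": 0,"yaw": 0,"claw": 2.2},{"tx": -0.06,"ty": 0.9,"tz": 0,"yaw": 0,"claw": 2.2},{"tx": -0.06,"ty": 0.9,"tz": 0,"yaw": 0,"claw": 2.2},{"tx": -0.06,"ty": 0.9,"tz": 0,"yaw": 0,"claw": 2.2},{"tx": -0.06,"ty": 0.9,"tz": 0,"yaw": 0,"claw": 2.2},{"tx": -0.06,"ty": 0.9,"tz": 0,"yaw": 0,"claw": 2.2},{"tx": -0.06,"ty": 0.9,"tz": 0,"yaw": 0,"claw": 2.2},{"tx": -0.06,"ty": 0.9,"tz": 0,"yaw": 0,"claw": 2.2},{"tx": -0.06,"ty": 0.9,"tz": 0,"yaw": 0,"claw": 2.2},{"tx": -0.06,"ty": 0.9,"tz": 0,"yaw": 0,"claw": 2.2},{"tx": -0.06,"ty": 0.9,"tz": 0,"yaw": 0,"claw": 2.2},{"tx": -0.06,"ty": 0.9,"tz": 0,"yaw": 0,"claw": 2.2},{"tx": -0.06,"ty": 0.9,"tz": 0,"yaw": 0,"claw": 2.2}]}}

```text
time_s: 11.55
position: [0.4741, -0.0408, 0.0233]
tool_rot: [[-0.066, 0.998, 0.0], [0.998, 0.066, -0.0], [-0.0, 0.0, -1.0]]
ft_force: [0.1, 0.6, -0.9]
grip_width: 0.0221
gripper_force: 0.2
```

```bash
python3 - <<'E'
from h import *
o,im,P=tabs('s5.png','side'); print(*o,sep='\n')
p=env.observe()['position']; print(p)
ok=(P[...,2]>.009)&(P[...,2]<.016)&(abs(P[...,0]-p[0])<.04)&(P[...,1]>p[1])&(P[...,1]<p[1]+.06); Q=P[ok]; print(np.percentile(Q,[2,98],axis=0),len(Q))
E
```

```text
[4.957e-01 2.835e-01 1.400e-02 4.570e+02]
[ 0.47369955 -0.03971493  0.02326119]
[[ 0.45680473 -0.0337188   0.00953072]
 [ 0.49444491  0.00388242  0.01584735]] 294
```

Request:
{"op": "servo_tool", "data": {"steps": [{"tx": -0.06,"ty": 0.7,"tz": 0,"yaw": 0,"claw": 2.2},{"tx": -0.06,"ty": 0.9,"tz": 0,"yaw": 0,"claw": 2.2},{"tx": -0.06,"ty": 0.9,"tz": 0,"yaw": 0,"claw": 2.2},{"tx": -0.06,"ty": 0.9,"tz": 0,"yaw": 0,"claw": 2.2},{"tx": -0.06,"ty": 0.9,"tz": 0,"yaw": 0,"claw": 2.2},{"tx": -0.06,"ty": 0.9,"tz": 0,"yaw": 0,"claw": 2.2},{"tx": -0.06,"ty": 0.9,"tz": 0,"yaw": 0,"claw": 2.2},{"tx": -0.06,"ty": 0.9,"tz": 0,"yaw": 0,"claw": 2.2},{"tx": -0.06,"ty": 0.9,"tz": 0,"yaw": 0,"claw": 2.2},{"tx": -0.06,"ty": 0.9,"tz": 0,"yaw": 0,"claw": 2.2},{"tx": -0.06,"ty": 0.9,"tz": 0,"yaw": 0,"claw": 2.2},{"tx": -0.06,"ty": 0.9,"tz": 0,"yaw": 0,"claw": 2.2},{"tx": -0.06,"ty": 0.9,"tz": 0,"yaw": 0,"claw": 2.2},{"tx": -0.06,"ty": 0.9,"tz": 0,"yaw": 0,"claw": 2.2},{"tx": -0.06,"ty": 0.9,"tz": 0,"yaw": 0,"claw": 2.2},{"tx": -0.06,"ty": 0.9,"tz": 0,"yaw": 0,"claw": 2.2},{"tx": -0.06,"ty": 0.9,"tz": 0,"yaw": 0,"claw": 2.2},{"tx": -0.06,"ty": 0.9,"tz": 0,"yaw": 0,"claw": 2.2},{"tx": -0.06,"ty": 0.9,"tz": 0,"yaw": 0,"claw": 2.2},{"tx": -0.06,"ty": 0.9,"tz": 0,"yaw": 0,"claw": 2.2}]}}

```text
time_s: 13.6
position: [0.4621, 0.1372, 0.0233]
tool_rot: [[-0.066, 0.998, 0.0], [0.998, 0.066, 0.0], [0.0, 0.0, -1.0]]
ft_force: [0.5, 1.2, -0.2]
grip_width: 0.0221
gripper_force: 0.1
```

Request:
{"op": "servo_tool", "data": {"steps": [{"tx": -0.06,"ty": 0.9,"tz": 0,"yaw": 0,"claw": 2.2},{"tx": -0.06,"ty": 0.9,"tz": 0,"yaw": 0,"claw": 2.2},{"tx": -0.06,"ty": 0.9,"tz": 0,"yaw": 0,"claw": 2.2},{"tx": -0.06,"ty": 0.9,"tz": 0,"yaw": 0,"claw": 2.2},{"tx": -0.06,"ty": 0.9,"tz": 0,"yaw": 0,"claw": 2.2},{"tx": -0.06,"ty": 0.9,"tz": 0,"yaw": 0,"claw": 2.2},{"tx": -0.06,"ty": 0.9,"tz": 0,"yaw": 0,"claw": 2.2},{"tx": -0.06,"ty": 0.9,"tz": 0,"yaw": 0,"claw": 2.2},{"tx": -0.03,"ty": 0.5,"tz": 0,"yaw": 0,"claw": 2.2},{"tx": 0,"ty": 0.2,"tz": 0,"yaw": 0,"claw": 2.2},{"tx": 0,"ty": 0,"tz": 0,"yaw": 0,"claw": 2.2}]}}

```text
time_s: 14.7
position: [0.4571, 0.2156, 0.0233]
tool_rot: [[-0.066, 0.998, -0.0], [0.998, 0.066, 0.0], [0.0, -0.0, -1.0]]
ft_force: [0.5, -0.6, 0.0]
grip_width: 0.022
gripper_force: 0.0
```

```bash
python3 - <<'E'
from h import *
o,im,P=tabs('s6.png','side'); print(*o,sep='\n')
print(env.observe()['position'])
E
```

```text
[4.957e-01 2.836e-01 1.420e-02 4.600e+02]
[0.45709709 0.2154116  0.02330972]
```

Request:
{"op": "servo_tool", "data": {"steps": [{"tx": -0.03,"ty": 0.4,"tz": 0,"yaw": 0,"claw": 2.2},{"tx": -0.03,"ty": 0.4,"tz": 0,"yaw": 0,"claw": 2.2},{"tx": 0,"ty": 0,"tz": 0,"yaw": 0,"claw": 2.2},{"tx": 0.1,"ty": -1.5,"tz": 0,"yaw": 0,"claw": 2.2},{"tx": 0.1,"ty": -2.5,"tz": 1,"yaw": 0,"claw": 2.2},{"tx": 0,"ty": 0,"tz": 3.5,"yaw": 0,"claw": 2.2},{"tx": 0,"ty": 0,"tz": 3.5,"yaw": 0,"claw": 2.2},{"tx": 1.06,"ty": -3.87,"tz": 0,"yaw": 0.07,"claw": 2.2},{"tx": 1.06,"ty": -3.87,"tz": 0,"yaw": 0.07,"claw": 2.2},{"tx": 1.06,"ty": -3.87,"tz": 0,"yaw": 0.07,"claw": 2.2},{"tx": 1.06,"ty": -3.87,"tz": 0,"yaw": 0.07,"claw": 2.2},{"tx": 1.06,"ty": -3.87,"tz": 0,"yaw": 0.07,"claw": 2.2},{"tx": 1.06,"ty": -3.87,"tz": 0,"yaw": 0.07,"claw": 2.2},{"tx": 1.06,"ty": -3.87,"tz": 0,"yaw": 0.07,"claw": 2.2},{"tx": 1.06,"ty": -3.87,"tz": 0,"yaw": 0.07,"claw": 2.2},{"tx": 1.06,"ty": -3.87,"tz": 0,"yaw": 0.07,"claw": 2.2},{"tx": 1.06,"ty": -3.87,"tz": 0,"yaw": 0.07,"claw": 2.2},{"tx": 1.06,"ty": -3.87,"tz": 0,"yaw": 0.07,"claw": 2.2},{"tx": 1.06,"ty": -3.87,"tz": 0,"yaw": 0.07,"claw": 2.2},{"tx": 0,"ty": 0,"tz": 0,"yaw": 0,"claw": 2.2}]}}

```text
time_s: 16.75
position: [0.586, -0.2856, 0.1028]
tool_rot: [[-0.077, 0.997, 0.001], [0.997, 0.077, -0.002], [-0.002, 0.001, -1.0]]
ft_force: [0.1, 0.6, -0.4]
grip_width: 0.0221
gripper_force: 0.0
```

```bash
python3 - <<'E'
from h import *
o,im,P=tabs('t7.png'); print(*o,sep='\n')
s=env.observe();print(s['position'])
E
```

```text
[ 5.832e-01 -2.365e-01  1.250e-02  2.620e+02]
[4.937e-01 2.808e-01 1.300e-02 2.550e+02]
[4.542e-01 2.488e-01 1.290e-02 2.610e+02]
[ 0.58551955 -0.28299485  0.10263424]
```

View pics/t7.png

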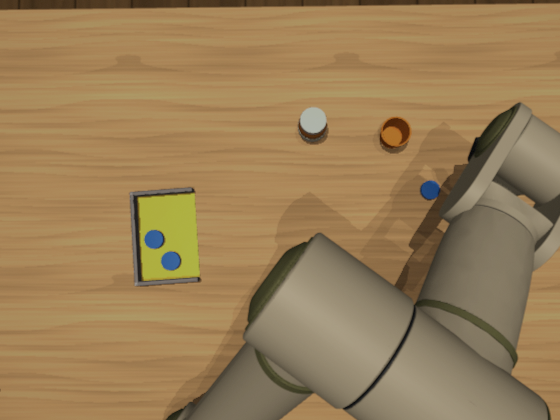

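Two tablets are in the tray at (154,239) and (170,261). The cup and jar haven't moved, and the last tablet at (430,190) lies ahead of the fingers.

Request:
{"op": "servo_tool", "data": {"steps": [{"tx": 0,"ty": 0,"tz": -3.5,"yaw": 0,"claw": 2.2},{"tx": 0,"ty": 0,"tz": -3,"yaw": 0,"claw": 2.2},{"tx": 0,"ty": 0,"tz": -1.45,"yaw": 0,"claw": 2.2},{"tx": -0.03,"ty": 0.4,"tz": 0,"yaw": 0,"claw": 2.2},{"tx": -0.03,"ty": 0.4,"tz": 0,"yaw": 0,"claw": 2.2},{"tx": -0.03,"ty": 0.4,"tz": 0,"yaw": 0,"claw": 2.2},{"tx": -0.03,"ty": 0.4,"tz": 0,"yaw": 0,"claw": 2.2},{"tx": -0.03,"ty": 0.4,"tz": 0,"yaw": 0,"claw": 2.2},{"tx": -0.03,"ty": 0.4,"tz": 0,"yaw": 0,"claw": 2.2},{"tx": -0.05,"ty": 0.6,"tz": 0,"yaw": 0,"claw": 2.2},{"tx": -0.07,"ty": 0.9,"tz": 0,"yaw": 0,"claw": 2.2},{"tx": -0.07,"ty": 0.9,"tz": 0,"yaw": 0,"claw": 2.2},{"tx": -0.07,"ty": 0.9,"tz": 0,"yaw": 0,"claw": 2.2},{"tx": -0.07,"ty": 0.9,"tz": 0,"yaw": 0,"claw": 2.2},{"tx": -0.07,"ty": 0.9,"tz": 0,"yaw": 0,"claw": 2.2},{"tx": -0.07,"ty": 0.9,"tz": 0,"yaw": 0,"claw": 2.2},{"tx": -0.07,"ty": 0.9,"tz": 0,"yaw": 0,"claw": 2.2},{"tx": -0.07,"ty": 0.9,"tz": 0,"yaw": 0,"claw": 2.2},{"tx": -0.07,"ty": 0.9,"tz": 0,"yaw": 0,"claw": 2.2},{"tx": -0.07,"ty": 0.9,"tz": 0,"yaw": 0,"claw": 2.2}]}}

```text
time_s: 18.8
position: [0.5763, -0.1602, 0.0238]
tool_rot: [[-0.081, 0.997, 0.0], [0.997, 0.081, -0.0], [-0.0, 0.0, -1.0]]
ft_force: [0.2, -0.7, 0.6]
grip_width: 0.022
gripper_force: 0.1
```

```bash
python3 - <<'E'
from h import *
o,im,P=tabs('s8.png','side'); print(*o,sep='\n')
p=env.observe()['position']; print(p)
ok=(P[...,2]>.009)&(P[...,2]<.016)&(abs(P[...,0]-p[0])<.04)&(P[...,1]>p[1])&(P[...,1]<p[1]+.06); Q=P[ok]; print(np.percentile(Q,[2,98],axis=0),len(Q))
E
```

```text
[4.553e-01 2.517e-01 1.420e-02 4.380e+02]
[4.954e-01 2.838e-01 1.420e-02 4.590e+02]
[ 0.57609328 -0.15884987  0.02377768]
[[ 0.55927145 -0.15381139  0.00962085]
 [ 0.59793907 -0.11479619  0.01571962]] 210
```

Request:
{"op": "servo_tool", "data": {"steps": [{"tx": -0.07,"ty": 0.7,"tz": 0,"yaw": 0,"claw": 2.2},{"tx": -0.075,"ty": 0.9,"tz": 0,"yaw": 0,"claw": 2.2},{"tx": -0.075,"ty": 0.9,"tz": 0,"yaw": 0,"claw": 2.2},{"tx": -0.075,"ty": 0.9,"tz": 0,"yaw": 0,"claw": 2.2},{"tx": -0.075,"ty": 0.9,"tz": 0,"yaw": 0,"claw": 2.2},{"tx": -0.075,"ty": 0.9,"tz": 0,"yaw": 0,"claw": 2.2},{"tx": -0.075,"ty": 0.9,"tz": 0,"yaw": 0,"claw": 2.2},{"tx": -0.075,"ty": 0.9,"tz": 0,"yaw": 0,"claw": 2.2},{"tx": -0.075,"ty": 0.9,"tz": 0,"yaw": 0,"claw": 2.2},{"tx": -0.075,"ty": 0.9,"tz": 0,"yaw": 0,"claw": 2.2},{"tx": -0.075,"ty": 0.9,"tz": 0,"yaw": 0,"claw": 2.2},{"tx": -0.075,"ty": 0.9,"tz": 0,"yaw": 0,"claw": 2.2},{"tx": -0.075,"ty": 0.9,"tz": 0,"yaw": 0,"claw": 2.2},{"tx": -0.075,"ty": 0.9,"tz": 0,"yaw": 0,"claw": 2.2},{"tx": -0.075,"ty": 0.9,"tz": 0,"yaw": 0,"claw": 2.2},{"tx": -0.075,"ty": 0.9,"tz": 0,"yaw": 0,"claw": 2.2},{"tx": -0.075,"ty": 0.9,"tz": 0,"yaw": 0,"claw": 2.2},{"tx": -0.075,"ty": 0.9,"tz": 0,"yaw": 0,"claw": 2.2},{"tx": -0.075,"ty": 0.9,"tz": 0,"yaw": 0,"claw": 2.2},{"tx": -0.075,"ty": 0.9,"tz": 0,"yaw": 0,"claw": 2.2}]}}

```text
time_s: 20.85
position: [0.5614, 0.0178, 0.0238]
tool_rot: [[-0.081, 0.997, 0.0], [0.997, 0.081, 0.0], [0.0, 0.0, -1.0]]
ft_force: [-0.6, -0.4, -0.3]
grip_width: 0.0218
gripper_force: 0.1
```

Request:
{"op": "servo_tool", "data": {"steps": [{"tx": -0.075,"ty": 0.9,"tz": 0,"yaw": 0,"claw": 2.2},{"tx": -0.075,"ty": 0.9,"tz": 0,"yaw": 0,"claw": 2.2},{"tx": -0.075,"ty": 0.9,"tz": 0,"yaw": 0,"claw": 2.2},{"tx": -0.075,"ty": 0.9,"tz": 0,"yaw": 0,"claw": 2.2},{"tx": -0.075,"ty": 0.9,"tz": 0,"yaw": 0,"claw": 2.2},{"tx": -0.075,"ty": 0.9,"tz": 0,"yaw": 0,"claw": 2.2},{"tx": -0.075,"ty": 0.9,"tz": 0,"yaw": 0,"claw": 2.2},{"tx": -0.075,"ty": 0.9,"tz": 0,"yaw": 0,"claw": 2.2},{"tx": -0.075,"ty": 0.9,"tz": 0,"yaw": 0,"claw": 2.2},{"tx": -0.075,"ty": 0.9,"tz": 0,"yaw": 0,"claw": 2.2},{"tx": -0.075,"ty": 0.9,"tz": 0,"yaw": 0,"claw": 2.2},{"tx": -0.075,"ty": 0.9,"tz": 0,"yaw": 0,"claw": 2.2},{"tx": -0.075,"ty": 0.9,"tz": 0,"yaw": 0,"claw": 2.2},{"tx": -0.075,"ty": 0.9,"tz": 0,"yaw": 0,"claw": 2.2},{"tx": -0.075,"ty": 0.9,"tz": 0,"yaw": 0,"claw": 2.2},{"tx": -0.075,"ty": 0.9,"tz": 0,"yaw": 0,"claw": 2.2},{"tx": -0.075,"ty": 0.9,"tz": 0,"yaw": 0,"claw": 2.2},{"tx": -0.075,"ty": 0.9,"tz": 0,"yaw": 0,"claw": 2.2},{"tx": -0.075,"ty": 0.9,"tz": 0,"yaw": 0,"claw": 2.2}]}}

```text
time_s: 22.75
position: [0.5471, 0.1888, 0.0238]
tool_rot: [[-0.081, 0.997, 0.0], [0.997, 0.081, 0.0], [0.0, 0.0, -1.0]]
ft_force: [0.6, -0.4, -0.6]
grip_width: 0.022
gripper_force: 0.1
```

```bash
python3 - <<'E'
from h import *
o,im,P=tabs('s9.png','side'); print(*o,sep='\n')
p=env.observe()['position']; print(p)
cv2.imwrite('pics/s9c.png',cv2.resize(im[200:400,120:320,::-1],None,fx=3,fy=3,interpolation=cv2.INTER_CUBIC))
E
```

```text
[4.554e-01 2.516e-01 1.410e-02 4.420e+02]
[4.953e-01 2.839e-01 1.420e-02 4.620e+02]
[0.54689945 0.18992404 0.02384097]
```

View pics/s9c.png

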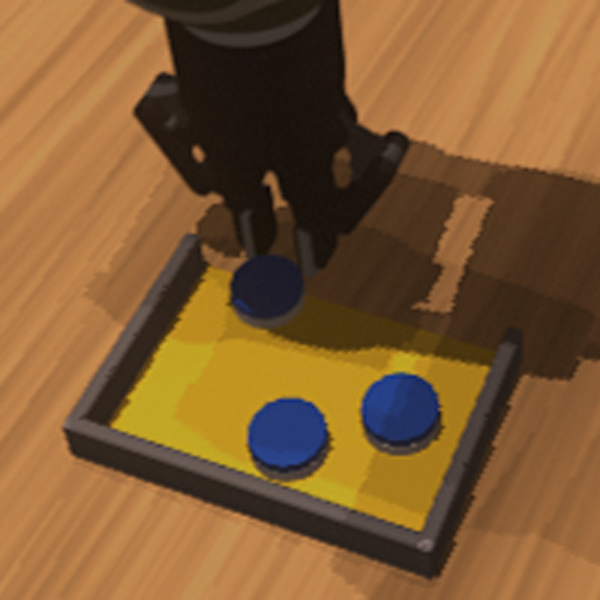

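The last tablet at (267,288) is entering the tray, with the fingers clear of both side walls. I'll push it the rest of the way, back off and lift.

Request:
{"op": "servo_tool", "data": {"steps": [{"tx": -0.06,"ty": 0.7,"tz": 0,"yaw": 0,"claw": 2.2},{"tx": -0.075,"ty": 0.9,"tz": 0,"yaw": 0,"claw": 2.2},{"tx": -0.075,"ty": 0.9,"tz": 0,"yaw": 0,"claw": 2.2},{"tx": -0.05,"ty": 0.6,"tz": 0,"yaw": 0,"claw": 2.2},{"tx": -0.02,"ty": 0.4,"tz": 0,"yaw": 0,"claw": 2.2},{"tx": 0,"ty": 0,"tz": 0,"yaw": 0,"claw": 2.2},{"tx": 0.1,"ty": -1.5,"tz": 0,"yaw": 0,"claw": 2.2},{"tx": 0.1,"ty": -2.5,"tz": 1,"yaw": 0,"claw": 2.2},{"tx": 0,"ty": -1,"tz": 4,"yaw": 0,"claw": 2.2},{"tx": 0,"ty": -3,"tz": 4,"yaw": 0,"claw": 2.2},{"tx": 0,"ty": -4,"tz": 2,"yaw": 0,"claw": 2.2},{"tx": -0.5,"ty": -4,"tz": 2,"yaw": 0,"claw": 2.2},{"tx": -0.5,"ty": -4,"tz": 0,"yaw": 0,"claw": 2.2},{"tx": 0,"ty": 0,"tz": 0,"yaw": 0,"claw": 2.2},{"tx": 0,"ty": 0,"tz": 0,"yaw": 0,"claw": 2.2}]}}

```text
time_s: 24.3
position: [0.5361, 0.0216, 0.1538]
tool_rot: [[-0.078, 0.997, -0.0], [0.997, 0.078, 0.0], [0.0, -0.0, -1.0]]
ft_force: [0.2, 0.2, -0.4]
grip_width: 0.0223
gripper_force: 0.0
```

```bash
python3 - <<'E'
from h import *
R=np.array([[-.0711,.9975],[-.9975,-.0711]])
for n in('side','top'):
    o,im,P=tabs(n+'10.png',n)
    for t in o: print(n,t,'tray mm',(R@(t[:2]-[.4987,.2569])*1000).round(1))
E
```

```text
side [5.422e-01 2.519e-01 1.420e-02 3.850e+02] tray mm [ -8.1 -43. ]
side [4.553e-01 2.516e-01 1.420e-02 4.390e+02] tray mm [-2.2 43.7]
side [4.956e-01 2.838e-01 1.410e-02 4.610e+02] tray mm [27.1  1.2]
top [5.405e-01 2.491e-01 1.280e-02 2.520e+02] tray mm [-10.8 -41.1]
top [4.937e-01 2.808e-01 1.270e-02 2.550e+02] tray mm [24.2  3.3]
top [4.542e-01 2.492e-01 1.250e-02 2.610e+02] tray mm [-4.5 44.9]
```

View pics/side10.png

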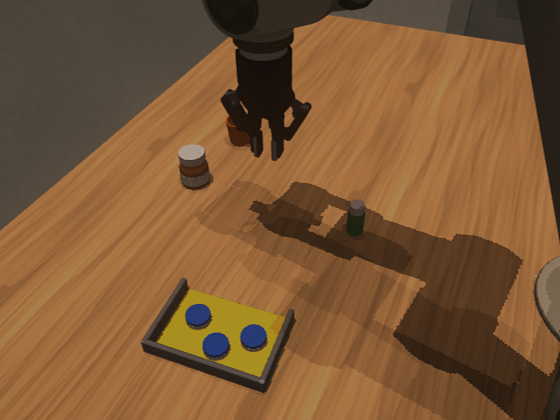

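All three tablets lie flat and well inside the tray, at (198,315), (215,345) and (253,336). The jar at (194,167), the cup at (240,130) and the stick at (356,218) are where they started.

```bash
python3 -c "
from rig import env
print(env.close_job())"
```

```text
the job is handed in; nothing more can be done
None
```

All three tablets are flat and wholly inside the tray, the cup, jar and stick still stand where they were, and the job was handed in at about 24 s of the 72 s limit.

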